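Find the panel key that opens the control box

ROBOT

A 6-joint arm with a two-finger parallel gripper is mounted at the origin on a cart in front of the work surface, level with it; the furniture and walls round the work are solid. World frame = base frame: x ahead of the robot, y to its left, z up, the work surface at z = 0. Lengths are in m, angles in rad, forces in N, time in s.
With the tool pointing down it reaches from about 0.275 to 0.825 m from the base axis. Payload 4.9 kg.
Tool frame: the origin (TCP) lies midway between the tips of the shut fingers; the grasp point (between the pads) lies 19 mm behind it (bot.grip_depth is the distance from the TCP to the grasp point, in m); y points along the fingers, x is the direction in which the jaws open and shut, and the axes are right-handed (so a half turn about y gives the same grasp; the last joint's range is limited). The gripper opens to 85 mm and grips with 20 to 120 N. Pads are 22 mm wide; open, the fingers measure 114 mm over their backs; the gripper's body (76 mm by 85 mm) begins 54 mm behind the grasp point. The pads swing forward as they close: fully open they stand 13 mm farther back than shut.
Start: joints at [-1.281, 0.326, -0.193, 1.052, 0, 1.437], TCP at [0.226, -0.501, 0.231] pointing down, gripper open.
Joint ranges: [-2.65, 2.65], [-0.97, 1.79], [-1.3, 1.35], [-1.93, 2.1], [-1.47, 1.37], [-3.14, 3.14]. Speed limits (rad/s): [2.57, 2.57, 3.14, 3.14, 3.14, 3.14].

INTERFACE

Orientations are given as a unit quaternion [w, x, y, z].
In Python, from cell import bot gives the robot as it stands. Calls block until the motion is done:
- bot.move_pose(position, orientation): joint-space move of the TCP to a pose.
- bot.move_linear(position, speed=0.15, rotation=None, until_force=None): straight line of the TCP; rotation=None keeps the orientation; speed is the mean speed in m/s. With until_force (N) it stops when the force on the tool has changed by that much, and returns True; else False.
- bot.goto_joints(angles): joint-space move.
- bot.set_gripper(opening, grasp_force=None): opening from 0.0 (shut) to 1.0 (fully open); grasp_force is the grip in N (None keeps the last); returns when the fingers have stopped.
- bot.wait(seconds).
- bot.solve_ik(position, orientation): joint angles nearest the present ones, or None.
- bot.camera(name): name is "scene" or "top"; returns the picture (420x560x3 uint8, red, green, blue); there is no depth.
- bot.calibration(name): a dict with "mtx" (3x3 intrinsics, pixels), "k1" (the pictures are not rectified: a ray, as slopes to the right and down, at radius r is drawn at 1 + k1 r^2 times it, then the intrinsics apply), "extrinsics" (4x4, takes a point from world to camera coordinates). Camera axes: x right, y down, z forward; pixel columns grow to the right and rows downward; lengths in m; the calibration is good to about 2 mm. A picture is of the moment at which its call begins. calibration takes no time and is no camera call.
A pose or a line that the arm cannot do raises bot.PlanningError and nothing moves.
- bot.close_job(): hands the job in, once; it reports no verdict.
Trained networks look in the newest picture that a camera, given by its name, has taken for a name from the list of things; names that differ only in an ending like _2 or _b are one class to them, and where a whole thing is asked for, a point or a joint stands for the part that bears it (a point fixed in the world has none). Each returns a list of dicts, best first, with "confidence" (0 to 1); they miss things now and then, are a little off and sometimes report something else, mostly with a low value. They report only what shows in the picture. A call takes as long as a camera call.
- bot.search_frame(camera, thing): "bbox" ([left, top, width, height] in pixels, round what is visible of it).
Readings, each from a call of its own:
- bot.read_clock(): time.
- bot.read_joint_positions(): joint angles.
- bot.read_joint_vel(): joint speeds.
- bot.read_joint_efforts(): joint torques, N m.
- bot.read_position(): TCP position.
- bot.read_tool_rot(): TCP orientation.
- bot.read_ft_force(): force on the tool from outside, world axes, zero at the start.
- bot.read_moment(): the same for the moment, N m.
- bot.read_gripper_width(): opening from 0.0 (shut) to 1.0 (fully open).
Only numpy, scipy, OpenCV 4.12 (cv2) and the standard library are available. Lean on these libraries where they do the work, as an engineer would, in place of code of your own. Each camera call takes 0.05 s, during which the arm holds its last target.

TASK

The grey control box is locked, and one of the three T-handled keys standing in the wooden stand fits its lock. Try them, putting each one that does not fit back upright in the stand, until one turns the latch a full quarter turn clockwise and the lid springs ajar. Then put that key in the dark steel tray and leave the other two in the stand, the lid unlocked and ajar.

Things in the scene. Friction and masses are not known exactly. Their poses are not given: they have to be found in the camera images.
- control_box: Light grey steel control box lying on its back, screwed down: 160 (x) by 200 (y) by 80 mm high with the lid shut; two cable glands on its -y side (17 mm out), feet 23 mm out on both y sides. Origin: centre of its underside; -x is the front, where the lock is; the lid's hinge runs along y at the back (x +82 mm, 76 mm up).
- lock_mouth (a point): Centre of the mouth of the lock's square socket in the lid's top, 80 mm above the box's underside, 54 mm in front of its centre. Socket 11 mm square, 12 mm deep, straight down, its sides along this point's x and y (the box's x and y at latch 0; it turns with the latch). z is up. A round steel bezel, opening 23 mm, stands 3 mm above the mouth.
- latch (a joint): Turn of the lock, rad: 0 locked (start), 1.57 unlocked (stop), clockwise from above. Takes about 0.1 N m, does not spring back; the cam frees the lid at about 1.0. The 10 mm key turns it after about 0.2 rad of play, the 6 mm key enters but spins idly, the 13 mm key does not enter. A dark mark on its face points to the box's -x at 0, to +y at 1.57.
- lid (a joint): Angle of the box's lid, rad: 0 shut, grows as it opens upward about the hinge at the back. Held shut by the latch; once freed, its springy seal lifts it to about 0.05 (front edge about 8 mm up) and it stays there; a few newtons push it down or up again. A key still loaded by turning drags it up when pulled out: ease the turn first.
- key_stand: Wooden block, 52 (x) by 156 (y) by 36 mm high, screwed down, with three round holes of 22 mm, 32 mm deep, at y = -52, 0 and +52 mm. A key stands in a hole with its collar on the block's top, its tip 8 mm above the block's underside, its T-bar along the row (key x along block x). Origin: centre of its underside.
- steel_tray: Loose dark pressed-steel tray, 126 (x) by 166 (y) by 28 mm high, floor 2 mm thick, flat floor about 92 by 132 mm. It stands behind the stand, seen from the robot. Origin: centre of its underside.
- round_tin: Bystander: round tin of screws, 90 mm across, 29 mm high, at the back of the bench board. Origin: centre of its underside.
- offcut_0: Bystander: wooden offcut, 45 by 130 by 30 mm high, in front of the control box. Origin: centre of its underside.
- key_p: One of three steel panel keys with like heads, 71 mm long. From the tip: square shank 28 mm (last 3 mm bevelled in 1.5 mm a side), collar dia 30 to 32 mm up, neck dia 13 to 49, T-bar 49 to 71, 12 mm thick along x, 42 wide along y. 50 to 90 g. The shanks, hidden in the stand, are 6, 10 and 13 mm square, unmarked. Starts in any hole. Origin: centre of the tip; z towards the head.
- key_p_mid (a point): Point on the axis of key_p, 36 mm above its tip (about half way up the key).
- key_q: One of three steel panel keys with like heads, 71 mm long. From the tip: square shank 28 mm (last 3 mm bevelled in 1.5 mm a side), collar dia 30 to 32 mm up, neck dia 13 to 49, T-bar 49 to 71, 12 mm thick along x, 42 wide along y. 50 to 90 g. The shanks, hidden in the stand, are 6, 10 and 13 mm square, unmarked. Starts in any hole. Origin: centre of the tip; z towards the head.
- key_q_mid (a point): Point on the axis of key_q, 36 mm above its tip (about half way up the key).
- key_r: One of three steel panel keys with like heads, 71 mm long. From the tip: square shank 28 mm (last 3 mm bevelled in 1.5 mm a side), collar dia 30 to 32 mm up, neck dia 13 to 49, T-bar 49 to 71, 12 mm thick along x, 42 wide along y. 50 to 90 g. The shanks, hidden in the stand, are 6, 10 and 13 mm square, unmarked. Starts in any hole. Origin: centre of the tip; z towards the head.
- key_r_mid (a point): Point on the axis of key_r, 36 mm above its tip (about half way up the key).

How it is judged:
By the outcome, as a careful person would: the job done as asked, in the order asked, and still so for the second after the job is handed in, with the robot touching nothing.
It also fails if it takes over 72 s, if anything falls off the work surface, if the arm or the gripper's body presses on something with over 40 N, if the wrist force passes 120 N, or if a joint passes its speed limit or range.

## Working session

There is one attempt and no reset: what is moved stays moved. The work goes in short steps, each a Python script; the robot and the scene stay as the last script left them, time stands still between calls to the robot, and variables do not carry over. Pictures are saved under pics/ and viewed, and the job is handed in when it is done.

```bash
ls; mkdir -p pics
python3 - <<'E'
from cell import bot
import cv2, numpy as np
for c in ("scene","top"):
    im=bot.camera(c); cv2.imwrite(f"pics/{c}0.png",im[:,:,::-1])
    cal=bot.calibration(c); print(c,np.round(cal["mtx"],1).tolist(),cal["k1"],np.round(cal["extrinsics"],4).tolist())
    for t in ("control_box","lock_mouth","key_stand","steel_tray","round_tin","offcut_0","key_p","key_q","key_r"):
        print(t,[(np.round(d["bbox"]).tolist(),round(d["confidence"],2)) for d in bot.search_frame(c,t)][:4])
print(bot.read_clock(),bot.grip_depth,bot.read_tool_rot())
E
```

```text
pics
scene [[392.3, 0.0, 285.4], [0.0, 392.3, 209.7], [0.0, 0.0, 1.0]] 0.0038723065250103428 [[-0.7154, -0.6987, 0.0004, 0.415], [-0.5026, 0.5143, -0.6949, 0.3246], [0.4853, -0.4973, -0.7191, 0.681], [0.0, 0.0, 0.0, 1.0]]
control_box [([291.0, 155.0, 110.0, 98.0], 0.8)]
lock_mouth [([355.0, 198.0, 15.0, 8.0], 0.41), ([290.0, 158.0, 112.0, 77.0], 0.27)]
key_stand [([243.0, 272.0, 81.0, 61.0], 0.87)]
steel_tray [([359.0, 200.0, 9.0, 4.0], 0.74), ([190.0, 220.0, 88.0, 70.0], 0.71)]
round_tin [([185.0, 202.0, 37.0, 31.0], 0.93)]
offcut_0 [([369.0, 212.0, 47.0, 51.0], 0.59)]
key_p [([249.0, 288.0, 22.0, 27.0], 0.89), ([273.0, 277.0, 19.0, 23.0], 0.64), ([293.0, 260.0, 20.0, 27.0], 0.57)]
key_q [([249.0, 288.0, 22.0, 27.0], 0.89), ([273.0, 277.0, 19.0, 23.0], 0.64), ([293.0, 260.0, 20.0, 27.0], 0.57)]
key_r [([249.0, 288.0, 22.0, 27.0], 0.89), ([273.0, 277.0, 19.0, 23.0], 0.64), ([293.0, 260.0, 20.0, 27.0], 0.57)]
top [[381.7, 0.0, 280.8], [0.0, 381.7, 201.6], [0.0, 0.0, 1.0]] -0.0408276159884852 [[0.0022, -0.9997, 0.0249, 0.0229], [-0.9933, -0.005, -0.1158, 0.5497], [0.1159, -0.0245, -0.9
[... 242 characters left out ...]
, 76.0, 54.0], 0.55), ([211.0, 246.0, 20.0, 13.0], 0.25)]
round_tin [([218.0, 113.0, 33.0, 35.0], 0.83), ([185.0, 160.0, 78.0, 55.0], 0.15)]
offcut_0 [([320.0, 270.0, 65.0, 22.0], 0.95)]
key_p [([232.0, 251.0, 22.0, 12.0], 0.73), ([211.0, 246.0, 17.0, 15.0], 0.68), ([190.0, 242.0, 17.0, 15.0], 0.61), ([217.0, 113.0, 34.0, 34.0], 0.56)]
key_q [([232.0, 251.0, 22.0, 12.0], 0.73), ([211.0, 246.0, 17.0, 15.0], 0.68), ([190.0, 242.0, 17.0, 15.0], 0.61), ([217.0, 113.0, 34.0, 34.0], 0.56)]
key_r [([232.0, 251.0, 22.0, 12.0], 0.73), ([211.0, 246.0, 17.0, 15.0], 0.68), ([190.0, 242.0, 17.0, 15.0], 0.61), ([217.0, 113.0, 34.0, 34.0], 0.56)]
1.0 0.0187 [-0.59397339  0.59397977 -0.38364387  0.38366786]
```

Run:
```python
import cv2
a=cv2.imread("pics/top0.png")[90:310,160:430]; cv2.imwrite("pics/top0c.png",cv2.resize(a,None,fx=2.7,fy=2.7,interpolation=cv2.INTER_CUBIC))
a=cv2.imread("pics/scene0.png")[140:350,170:440]; cv2.imwrite("pics/scene0c.png",cv2.resize(a,None,fx=2.7,fy=2.7,interpolation=cv2.INTER_CUBIC))
```

```text
(no output)
```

View pics/top0c.png

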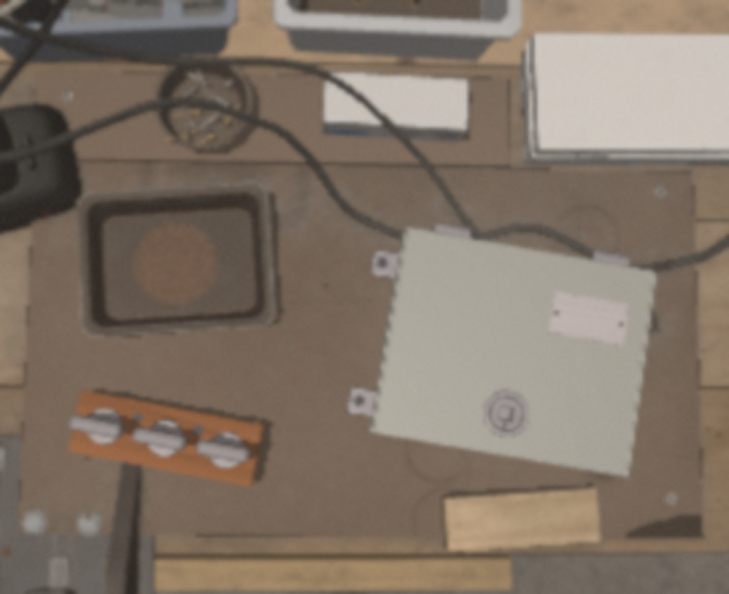

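View pics/scene0c.png

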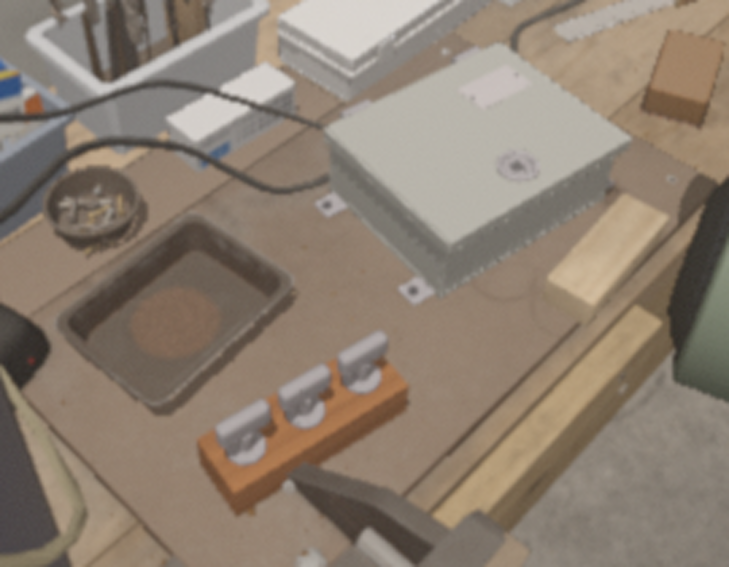

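View pics/scene0.png

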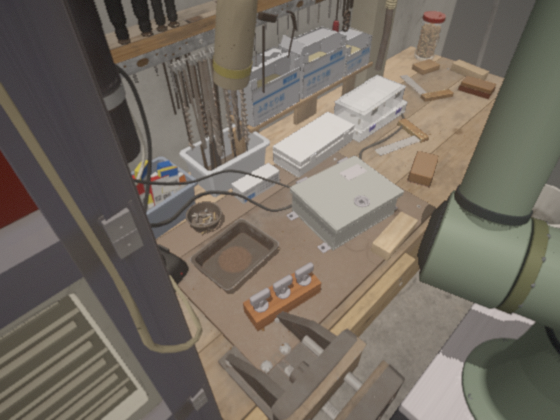

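Run:
```python
import cv2
a=cv2.imread("pics/top0.png"); cv2.imwrite("pics/top0b.png",cv2.resize(a,None,fx=1.42,fy=1.42,interpolation=cv2.INTER_CUBIC))
a=cv2.imread("pics/scene0.png")[220:420,180:440]; cv2.imwrite("pics/scene0d.png",cv2.resize(a,None,fx=3,fy=3,interpolation=cv2.INTER_CUBIC))
```

```text
(no output)
```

View pics/top0b.png

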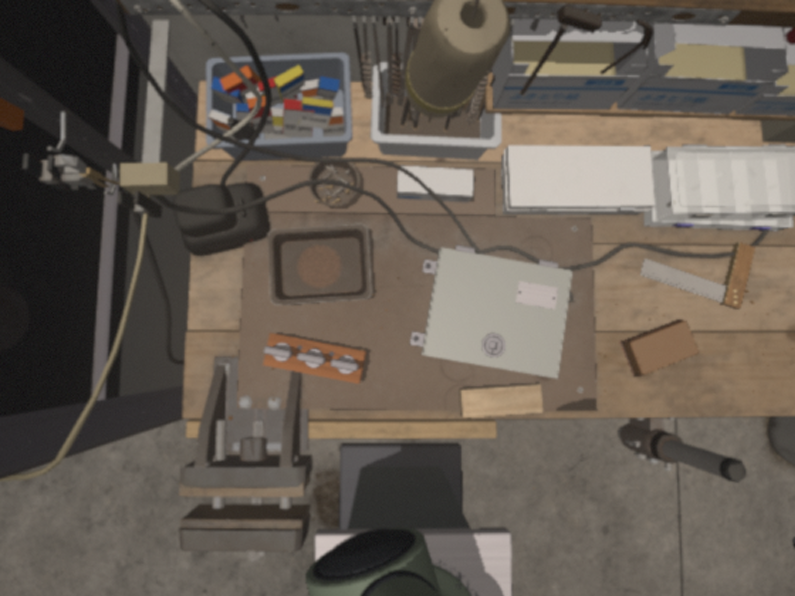

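View pics/scene0d.png

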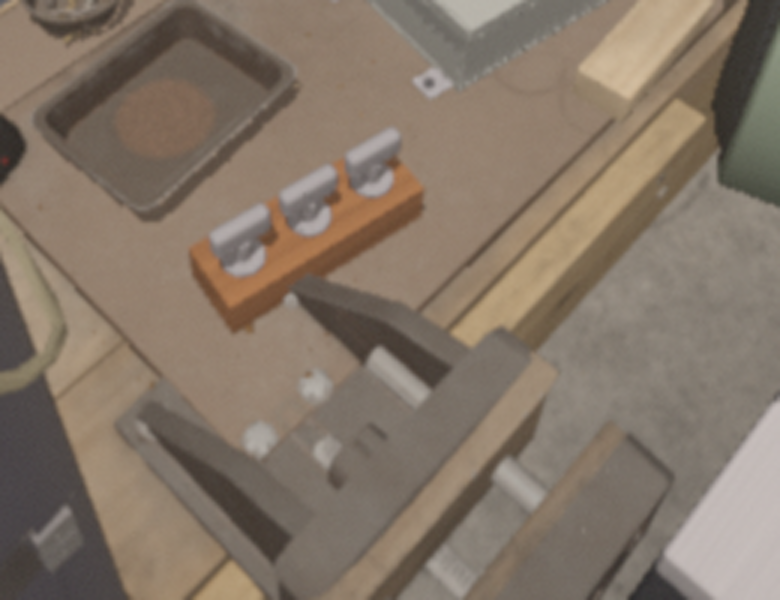

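```bash
cat > h.py <<'E'
import cv2, numpy as np
from scipy.optimize import minimize
from cell import bot
CAL={c:bot.calibration(c) for c in ("scene","top")}
def proj(c,P):
    k=CAL[c]; P=np.atleast_2d(P); E=k["extrinsics"]; q=P@E[:3,:3].T+E[:3,3]
    s=q[:,:2]/q[:,2:]; s=s*(1+k["k1"]*(s**2).sum(1,keepdims=True))
    return s@k["mtx"][:2,:2].T+k["mtx"][:2,2]
def ray(c,uv):
    k=CAL[c]; d=(np.array(uv,float)-k["mtx"][:2,2])/np.diag(k["mtx"])[:2]; s=d.copy()
    for _ in range(10): s=d/(1+k["k1"]*(s@s))
    E=k["extrinsics"]; R=E[:3,:3]; o=-R.T@E[:3,3]; v=R.T@np.r_[s,1]; return o,v/np.linalg.norm(v)
def onz(c,uv,z):
    o,v=ray(c,uv); return o+v*(z-o[2])/v[2]
def grab(c,name):
    im=bot.camera(c)[:,:,::-1].copy(); cv2.imwrite(f"pics/{name}.png",im); return im
def rz(a): return np.array([[np.cos(a),-np.sin(a),0],[np.sin(a),np.cos(a),0],[0,0,1]])
def rect(hx,hy,z):
    c=[(-hx,-hy,z),(hx,-hy,z),(hx,hy,z),(-hx,hy,z)]; return [(c[i],c[(i+1)%4]) for i in range(4)]
def circ(r,z,n=24,x=0,y=0):
    a=np.linspace(0,2*np.pi,n+1); p=[(x+r*np.cos(t),y+r*np.sin(t),z) for t in a]; return list(zip(p[:-1],p[1:]))
def samp(segs,n):
    out=[];nx=[]
    for a,b in segs:
        a,b=np.array(a,float),np.array(b,float)
        for t in (np.arange(n)+.5)/n: out.append(a+(b-a)*t); nx.append((b-a)/np.linalg.norm(b-a))
    return np.array(out),np.array(nx)
class Fit:
    def __init__(s,ims,segs,n=12,sig=0.8):
        s.P,s.T=samp(segs,n); s.g={}
        for c,im in ims.items():
            b=cv2.GaussianBlur(im.astype(np.float32),(0,0),sig)
            s.g[c]=[(cv2.Sobel(b,cv2.CV_32F,1,0)/8,cv2.Sobel(b,cv2.CV_32F,0,1)/8)]
    def score(s,p):
        R=rz(p[2]); W=s.P@R.T+[p[0],p[1],p[3] if len(p)>3 else 0]; W2=W+1e-3*(s.T@R.T); tot=0
        for c,l in s.g.items():
            u=proj(c,W); d=proj(c,W2)-u; d/=np.linalg.norm(d,axis=1,keepdims=True)
            gx,gy=l[0]; m=u.astype(np.float32)
            a=cv2.remap(gx,m[:,:1],m[:,1:],1).reshape(len(u),-1); b=cv2.remap(gy,m[:,:1],m[:,1:],1).reshape(len(u),-1)
            e=np.sqrt((( -d[:,1:]*a+d[:,:1]*b)**2).sum(1)); tot+=np.mean(np.minimum(e,25))
        return tot
    def run(s,p0,dx=.012,da=.12,it=400,seed=0):
        from scipy.optimize import differential_evolution as DE
        p0=np.array(p0,float)
        r=DE(lambda p:-s.score(p),[(p0[0]-dx,p0[0]+dx),(p0[1]-dx,p0[1]+dx),(p0[2]-da,p0[2]+da)],seed=seed,maxiter=40,popsize=12,tol=1e-6)
        return r.x,-r.fun
def draw(im,c,segs,p,col=(0,255,0),crop=None,f=4):
    x0,y0,x1,y1=crop; o=cv2.resize(im[y0:y1,x0:x1],None,fx=f,fy=f,interpolation=cv2.INTER_CUBIC)
    for (pp,sg,cc) in p:
        R=rz(pp[2]); 
        for a,b in sg:
            W=np.array([a,b])@R.T+[pp[0],pp[1],0]; u=(proj(c,W)-[x0,y0]+.5)*f
            cv2.line(o,tuple(int(v) for v in u[0]),tuple(int(v) for v in u[1]),cc,1,cv2.LINE_AA)
    return o
BOX=rect(.08,.10,.08); STAND=rect(.026,.078,.036); LOCK=circ(.0115,.083,x=-.054)
def tbar(z0): return rect(.006,.021,z0+.071)+rect(.006,.021,z0+.049)
E
cat > loc.py <<'E'
from h import *
ims={c:cv2.imread(f"pics/{c}0.png") for c in ("scene","top")}
g=[onz("top",(345.5,221),.08)[:2], onz("top",(221,253.5),.036)[:2]]
print(g)
a0=-0.12
for nm,segs,p0 in (("box",BOX,[*g[0],a0]),("stand",STAND,[*g[1],a0])):
    for cs in (("scene",),("top",),("scene","top")):
        p,s=Fit({c:ims[c] for c in cs},segs).run(p0,.015,.15); print(nm,cs,np.round(p,4),round(s,2))
    if nm=="box": B=p
    else: S=p
L=[(B,BOX,(0,255,0)),(B,LOCK,(0,0,255)),(S,STAND,(0,255,0))]
for k,y in enumerate((-.052,0,.052)):
    q=S[:2]+(rz(S[2])@[0,y,0])[:2]; 
    for cs in (("scene",),("top",),("scene","top")):
        F=Fit({c:ims[c] for c in cs},rect(.006,.021,.079)); p,s=F.run([*q,S[2]],.008,.2); print("key",k,cs,np.round(q,4),np.round(p,4),round(s,2))
    L.append((p,tbar(.008),(255,0,0)))
cv2.imwrite("pics/f_top.png",draw(ims["top"],"top",None,L,crop=(180,165,410,290),f=3.4))
cv2.imwrite("pics/f_scene.png",draw(ims["scene"],"scene",None,L,crop=(230,145,420,340),f=3))
E
python3 loc.py
```

```text
[array([ 0.50186911, -0.11560486]), array([0.43008579, 0.15998209])]
box ('scene',) [ 0.5015 -0.1225 -0.1682] 14.39
box ('top',) [ 0.5026 -0.124  -0.1692] 12.64
box ('scene', 'top') [ 0.5015 -0.1227 -0.1677] 26.53
stand ('scene',) [ 0.4324  0.1603 -0.1853] 16.92
stand ('top',) [ 0.4336  0.1608 -0.1772] 13.53
stand ('scene', 'top') [ 0.4329  0.1604 -0.1873] 29.94
key 0 ('scene',) [0.4232 0.1093] [ 0.4205  0.1113 -0.1605] 19.37
key 0 ('top',) [0.4232 0.1093] [ 0.4237  0.1096 -0.2072] 19.91
key 0 ('scene', 'top') [0.4232 0.1093] [ 0.4211  0.1106 -0.1871] 36.61
key 1 ('scene',) [0.4329 0.1604] [ 0.4301  0.1623 -0.1751] 21.08
key 1 ('top',) [0.4329 0.1604] [ 0.4335  0.1609 -0.2104] 19.76
key 1 ('scene', 'top') [0.4329 0.1604] [ 0.4308  0.1621 -0.2276] 38.55
key 2 ('scene',) [0.4426 0.2115] [ 0.4397  0.2133 -0.186 ] 20.92
key 2 ('top',) [0.4426 0.2115] [ 0.4415  0.2125 -0.3236] 18.09
key 2 ('scene', 'top') [0.4426 0.2115] [ 0.4403  0.213  -0.2291] 37.56
```

View pics/f_top.png

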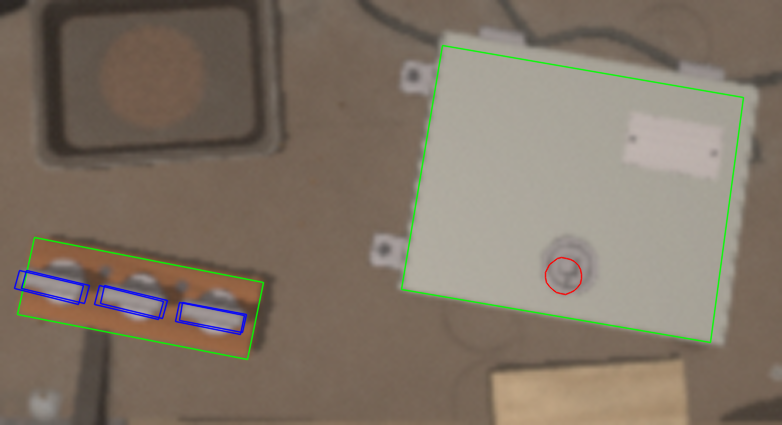

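View pics/f_scene.png

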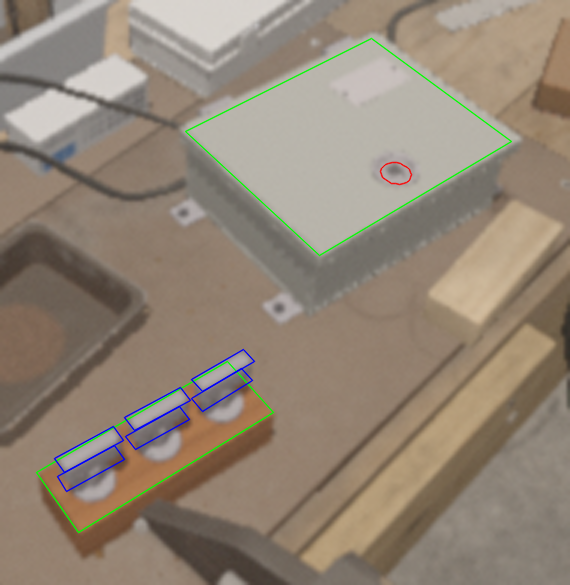

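```bash
cat > loc2.py <<'E'
from h import *
ims={c:cv2.imread(f"pics/{c}0.png") for c in ("scene","top")}
best=[]
for hx in (.080,.082,.084,.086):
  for hy in (.100,.102,.104,.106):
    p,s=Fit(ims,rect(hx,hy,.08)).run([.5045,-.124,-.168],.012,.05); best.append((s,hx,hy,p))
best.sort(key=lambda t:-t[0])
for b in best[:4]: print(round(b[0],2),b[1:3],np.round(b[3],4), np.round(b[3][:2]+(rz(b[3][2])@[-.054,0,0])[:2],4))
l=cv2.resize(ims["top"][228:262,325:365],None,fx=10,fy=10,interpolation=cv2.INTER_CUBIC)
r=cv2.resize(ims["scene"][186:218,342:382],None,fx=10,fy=10,interpolation=cv2.INTER_CUBIC)
h=np.zeros((340,800,3),np.uint8); h[:,:400]=l; h[:320,400:]=r; cv2.imwrite("pics/lock0.png",h)
E
python3 loc2.py
```

```text
45.32 (0.084, 0.104) [ 0.5047 -0.1272 -0.1681] [ 0.4514 -0.1182]
45.26 (0.084, 0.106) [ 0.5047 -0.1272 -0.1698] [ 0.4515 -0.1181]
45.25 (0.086, 0.104) [ 0.5047 -0.1272 -0.1669] [ 0.4514 -0.1183]
45.09 (0.086, 0.106) [ 0.5046 -0.1271 -0.1688] [ 0.4514 -0.118 ]
```

View pics/lock0.png

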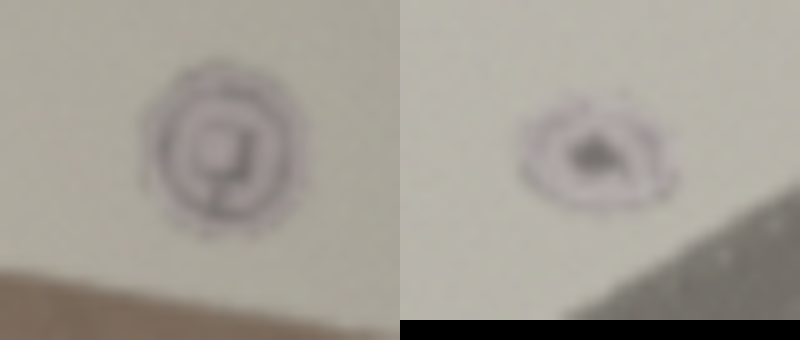

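Run:
```python
from h import *
for z in (.08,.083): print(onz("top",(347,242.5),z),onz("scene",(361.3,201),z))
ims={c:cv2.imread(f"pics/{c}0.png") for c in ("scene","top")}
for r in (.0115,.014,.017):
  for c in ims:
    p,s=Fit({c:ims[c]},circ(r,.083)).run([.4515,-.118,0],.006,.01); print(r,c,np.round(p,4),round(s,2))
for c in CAL: o,_=ray(c,(280,200)); print(c,o)
for cs in (("scene",),("top",)):
  for nm,segs,p0 in (("box",rect(.084,.104,.08),[.5047,-.1272,-.168]),):
    p,s=Fit({c:ims[c] for c in cs},segs).run(p0,.01,.05); print(cs,p)
q=bot.read_tool_rot(); 
for a in (-.17,): pass
# test IK of grasp poses: tool z down; tool x along block x
from scipy.spatial.transform import Rotation as Ro
def qd(a):
    R=rz(a)@np.diag([1,-1,-1.]); q=Ro.from_matrix(R).as_quat(); return [q[3],q[0],q[1],q[2]]
print(Ro.from_quat([*q[1:],q[0]]).as_matrix().round(2))
for pos in ((.443,.212,.05),(.4315,.161,.05),(.422,.110,.05),(.4515,-.118,.11),(.54,.165,.12)):
    for a in (-.18,-.18+np.pi,-.18+np.pi/2,-.18-np.pi/2):
        j=bot.solve_ik(pos,qd(a)); print(pos,round(a,2),None if j is None else np.round(j,2))
```

```text
[ 0.45509825 -0.118115    0.08      ] [ 0.45267592 -0.11937761  0.08      ]
[ 0.45506955 -0.1175192   0.083     ] [ 0.45114984 -0.11663274  0.083     ]
0.0115 scene [ 0.4575 -0.1131  0.0077] 10.87
0.0115 top [ 0.4471 -0.1235  0.004 ] 7.9
0.014 scene [ 0.4541 -0.1228 -0.0089] 8.7
0.014 top [ 0.4511 -0.1197  0.0037] 8.37
0.017 scene [ 0.4493 -0.1129  0.0019] 6.47
0.017 top [ 0.4556 -0.1177  0.001 ] 11.53
scene [0.12960682 0.46170775 0.71509597]
top [0.44716599 0.04650965 0.90893254]
('scene',) [ 0.50455916 -0.12689715 -0.16292277]
('top',) [ 0.50486025 -0.12768735 -0.16516461]
[[ 0.41  0.    0.91]
 [-0.91 -0.    0.41]
 [ 0.   -1.    0.  ]]
(0.443, 0.212, 0.05) -0.18 None
(0.443, 0.212, 0.05) 2.96 [-0.41  1.27 -0.43  1.44  1.35 -3.14]
(0.443, 0.212, 0.05) 1.39 None
(0.443, 0.212, 0.05) -1.75 None
(0.4315, 0.161, 0.05) -0.18 None
(0.4315, 0.161, 0.05) 2.96 [-0.53  1.27 -0.42  1.45  1.22 -3.14]
(0.4315, 0.161, 0.05) 1.39 None
(0.4315, 0.161, 0.05) -1.75 None
(0.422, 0.11, 0.05) -0.18 [ 0.59  1.42  0.29  2.01 -0.8  -3.14]
(0.422, 0.11, 0.05) 2.96 [-0.65  1.28 -0.39  1.48  1.1  -3.14]
(0.422, 0.11, 0.05) 1.39 None
(0.422, 0.11, 0.05) -1.75 None
(0.4515, -0.118, 0.11) -0.18 [ 0.21  1.22 -0.09  1.82 -1.19 -3.14]
(0.4515, -0.118, 0.11) 2.96 [-0.94  1.26  0.03  1.92  0.81 -3.14]
(0.4515, -0.118, 0.11) 1.39 None
(0.4515, -0.118, 0.11) -1.75 None
(0.54, 0.165, 0.12) -0.18 None
(0.54, 0.165, 0.12) 2.96 [-0.42  1.18 -0.21  1.75  1.34 -3.14]
(0.54, 0.165, 0.12) 1.39 None
(0.54, 0.165, 0.12) -1.75 None
```

```bash
cat >> h.py <<'E'
from scipy.spatial.transform import Rotation as Ro
def qd(a):
    x=np.array([np.cos(a),np.sin(a),0]); y=np.array([0,0,-1.]); R=np.c_[x,y,np.cross(x,y)]
    q=Ro.from_matrix(R).as_quat(); return [q[3],q[0],q[1],q[2]]
E
python3 - <<'E'
from h import *
print(bot.read_clock())
for pos in ((.443,.212,.05),(.4315,.161,.05),(.422,.110,.05),(.4515,-.118,.11),(.54,.165,.12)):
    for a in (-.18,-.18+np.pi,-.18+np.pi/2,-.18-np.pi/2):
        j=bot.solve_ik(pos,qd(a)); print(pos,round(a,2),None if j is None else np.round(j,2))
E
```

```text
1.0
(0.443, 0.212, 0.05) -0.18 [ 0.3   0.43 -0.58  0.57  0.    2.05]
(0.443, 0.212, 0.05) 2.96 [ 0.3   0.43 -0.58  0.57  0.   -1.09]
(0.443, 0.212, 0.05) 1.39 [ 0.3   0.43 -0.58  0.57  0.    0.48]
(0.443, 0.212, 0.05) -1.75 [ 0.3   0.43 -0.58  0.57  0.   -2.67]
(0.4315, 0.161, 0.05) -0.18 [ 0.2   0.38 -0.65  0.53  0.    1.95]
(0.4315, 0.161, 0.05) 2.96 [ 0.2   0.38 -0.65  0.53  0.   -1.19]
(0.4315, 0.161, 0.05) 1.39 [ 0.2   0.38 -0.65  0.53  0.    0.38]
(0.4315, 0.161, 0.05) -1.75 [ 0.2   0.38 -0.65  0.53  0.   -2.76]
(0.422, 0.11, 0.05) -0.18 [ 0.09  0.35 -0.72  0.51  0.    1.84]
(0.422, 0.11, 0.05) 2.96 [ 0.09  0.35 -0.72  0.51  0.   -1.31]
(0.422, 0.11, 0.05) 1.39 [ 0.09  0.35 -0.72  0.51  0.    0.27]
(0.422, 0.11, 0.05) -1.75 [ 0.09  0.35 -0.72  0.51  0.   -2.88]
(0.4515, -0.118, 0.11) -0.18 [-0.41  0.3  -0.58  0.69  0.    1.34]
(0.4515, -0.118, 0.11) 2.96 [-0.41  0.3  -0.58  0.69  0.   -1.8 ]
(0.4515, -0.118, 0.11) 1.39 [-0.41  0.3  -0.58  0.69  0.   -0.23]
(0.4515, -0.118, 0.11) -1.75 [-0.41  0.3  -0.58  0.69  0.    2.91]
(0.54, 0.165, 0.12) -0.18 [ 0.17  0.45 -0.31  0.81  0.    1.92]
(0.54, 0.165, 0.12) 2.96 [ 0.17  0.45 -0.31  0.81  0.   -1.22]
(0.54, 0.165, 0.12) 1.39 [ 0.17  0.45 -0.31  0.81  0.    0.35]
(0.54, 0.165, 0.12) -1.75 [ 0.17  0.45 -0.31  0.81  0.   -2.8 ]
```

Run:
```python
from h import *
def tri(a,b):
    o1,v1=ray("top",a); o2,v2=ray("scene",b)
    A=np.c_[v1,-v2]; t=np.linalg.lstsq(A,o2-o1,rcond=None)[0]; p,q=o1+v1*t[0],o2+v2*t[1]; return np.round((p+q)/2,3),round(np.linalg.norm(p-q),4)
print("vise jaw tip R",tri((208,262),(279,314)))
print("vise body corner right",tri((305/1.42,470/1.42),(180+545/3,220+370/3)))
print("vise left tip",tri((220/1.42,360/1.42),(180+125/3,220+420/3)))
```

```text
vise jaw tip R (array([0.41 , 0.192, 0.017]), np.float64(0.0))
vise body corner right (array([0.257, 0.16 , 0.071]), np.float64(0.0228))
vise left tip (array([ 0.429,  0.324, -0.009]), np.float64(0.0022))
```

```bash
cat >> h.py <<'E'
A0=np.pi-.185
import json
def st(): 
    print("t",round(bot.read_clock(),2),"pos",np.round(bot.read_position(),4),"F",np.round(bot.read_ft_force(),2),"w",round(bot.read_gripper_width(),3))
def pick(k):
    x,y=k
    bot.set_gripper(.45,60)
    bot.move_pose([x,y,.13],qd(A0))
    bot.move_linear([x,y,.049],speed=.12)
    bot.set_gripper(0,60); st()
    bot.move_linear([x,y,.125],speed=.12); st()
E
python3 - <<'E'
from h import *
pick((.422,.1105))
im=grab("scene","lift0")
u=proj("scene",[[.422,.1105,.084]])[0]; print(u)
x,y=int(u[0]),int(u[1]); cv2.imwrite("pics/lift0c.png",cv2.resize(im[y-40:y+35,x-45:x+45],None,fx=8,fy=8,interpolation=cv2.INTER_CUBIC))
print(x-45,y-40)
E
```

```text
t 5.03 pos [0.4228 0.1105 0.0498] F [-0.53 -0.47  6.98] w 0.127
t 5.81 pos [0.4215 0.1105 0.1245] F [-1.02  0.74 -1.15] w 0.128
[303.6995791  266.15088793]
258 226
```

View pics/lift0c.png

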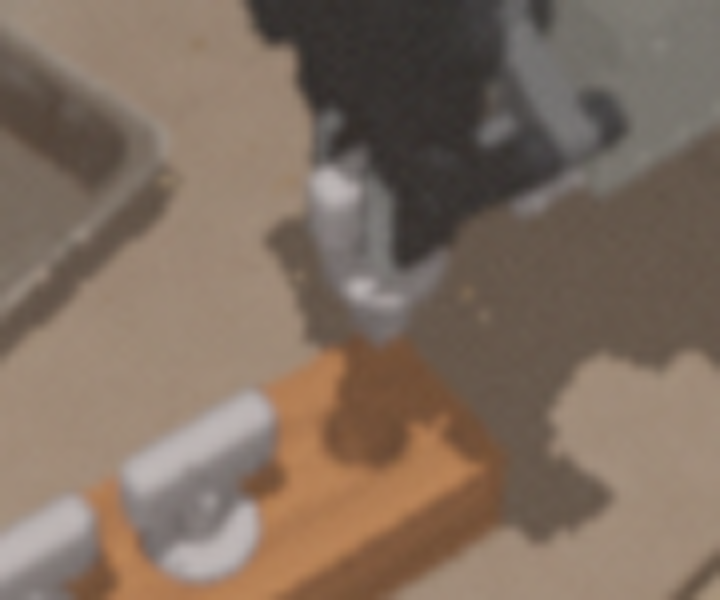

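```bash
cat >> h.py <<'E'
def keysegs(w,z0=0):
    h=w/2; b=h-.0015
    s=rect(h,h,.028)+rect(h,h,.003)+rect(b,b,0)+circ(.015,.028)+circ(.015,.032)
    for sx in(-1,1):
        for sy in(-1,1): s+=[((sx*h,sy*h,.003),(sx*h,sy*h,.028)),((sx*h,sy*h,.003),(sx*b,sy*b,0))]
    return [((a[0],a[1],a[2]+z0),(c[0],c[1],c[2]+z0)) for a,c in s]
E
python3 - <<'E'
from h import *
im=cv2.imread("pics/lift0.png"); cr=(285,245,325,280); out=[]
for w in (None,.006,.010,.013):
    out.append(draw(im,"scene",None,[] if w is None else [((.4225,.109,-.185),keysegs(w,.0835),(0,255,0))],crop=cr,f=8))
h=np.vstack([np.hstack(out[:2]),np.hstack(out[2:])]); cv2.imwrite("pics/lift0m.png",h)
E
```

```text
(no output)
```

View pics/lift0m.png

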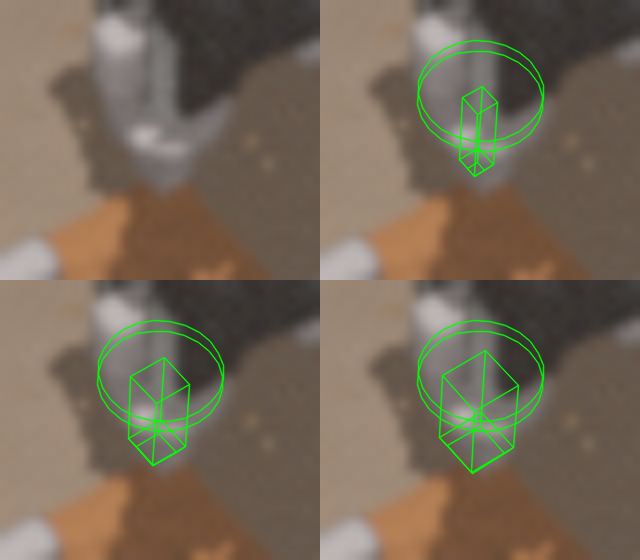

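Run:
```python
from h import *
im=cv2.imread("pics/lift0.png"); cr=(285,245,325,280)
out=[draw(im,"scene",None,[],crop=cr,f=8)]
def vis(w,z0):
    h=w/2; b=h-.0015; s=[]
    # silhouette sides at the extreme corners (from camera azimuth, diag) & bottom
    for sx,sy in ((-1,-1),(1,1)): s+=[((sx*h,sy*h,.003),(sx*h,sy*h,.02))]*2+[((sx*h,sy*h,.003),(sx*b,sy*b,0))]
    s+=[((b,b,0),(b,-b,0)),((-b,-b,0),(b,-b,0))]*1
    a=np.linspace(-np.pi*.95,np.pi*.1,14)-0.1
    s+=[((.015*np.cos(t),.015*np.sin(t),.028),(.015*np.cos(u),.015*np.sin(u),.028)) for t,u in zip(a[:-1],a[1:])][6:]
    return [((p[0],p[1],p[2]+z0),(q[0],q[1],q[2]+z0)) for p,q in s]
for w in (.006,.010,.013):
    p,s=Fit({"scene":im},vis(w,.0835),n=5,sig=.6).run([.4215,.1105,-.185],.008,.01); print(w,np.round(p,4),s)
    out.append(draw(im,"scene",None,[(p,keysegs(w,.0835),(0,255,0))],crop=cr,f=8))
cv2.imwrite("pics/lift0n.png",np.vstack([np.hstack(out[:2]),np.hstack(out[2:])]))
```

```text
0.006 [ 0.4295  0.1072 -0.1935] 15.860932198594059
0.01 [ 0.4248  0.1079 -0.1755] 15.408233520030796
0.013 [ 0.4295  0.1058 -0.1771] 14.993305256678598
```

View pics/lift0n.png

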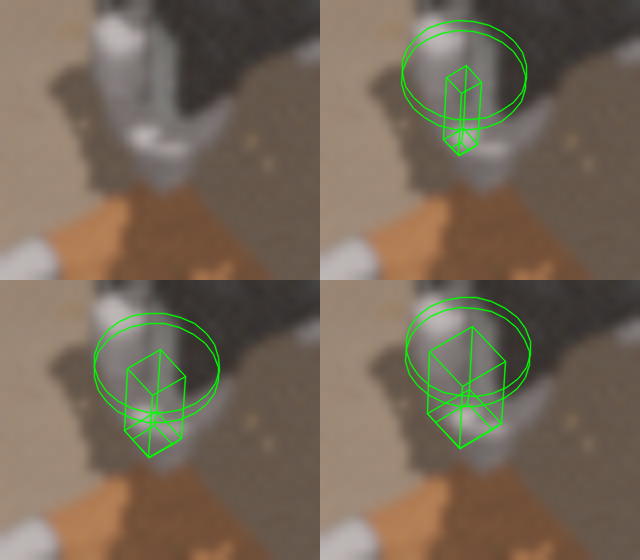

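Run:
```python
from h import *
L=(.4532,-.1171)
bot.move_linear([.43,.07,.16],speed=.25)
bot.move_pose([*L,.145],qd(np.pi-.168)); bot.move_linear([*L,.131],speed=.1); bot.wait(.2); st()
im=grab("scene","hov0"); im2=grab("top","hov0t")
p=bot.read_position(); x0,y0,x1,y1=335,175,395,220
out=[draw(im,"scene",None,[],crop=(x0,y0,x1,y1),f=6.6)]
out.append(draw(im,"scene",None,[((p[0],p[1],-.168),keysegs(.010,p[2]-.041),(0,255,0))],crop=(x0,y0,x1,y1),f=6.6))
cv2.imwrite("pics/hov0c.png",np.hstack(out))
```

```text
t 7.5 pos [ 0.4535 -0.1167  0.1314] F [ 0.53 -0.32 -0.16] w 0.13
```

View pics/hov0c.png

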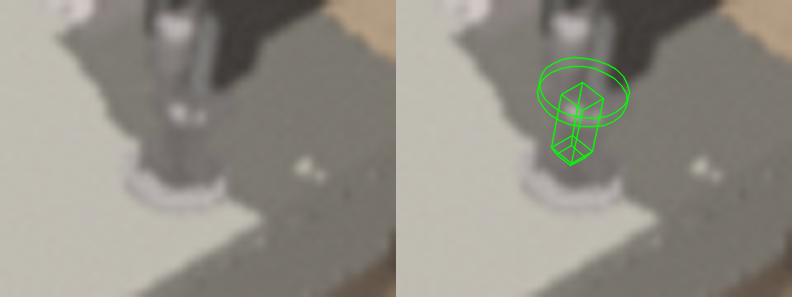

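Run:
```python
from h import *
im=cv2.imread("pics/hov0.png"); c=im[188:210,350:376].astype(np.float32)
c=np.clip((c-70)*1.9,0,255).astype(np.uint8)
a=cv2.resize(c,None,fx=15,fy=15,interpolation=cv2.INTER_CUBIC)
b=cv2.resize(c,None,fx=15,fy=15,interpolation=cv2.INTER_NEAREST)
cv2.imwrite("pics/hov0d.png",np.hstack([a,b]))
im=cv2.imread("pics/hov0t.png"); cv2.imwrite("pics/hov0tc.png",cv2.resize(im[200:290,290:410],None,fx=5,fy=5,interpolation=cv2.INTER_CUBIC))
```

```text
(no output)
```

View pics/hov0d.png

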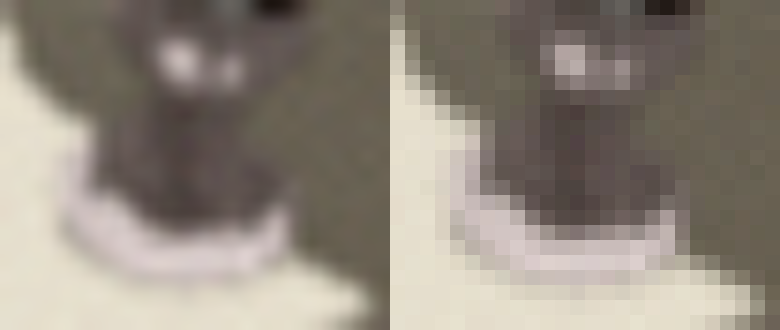

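View pics/hov0tc.png

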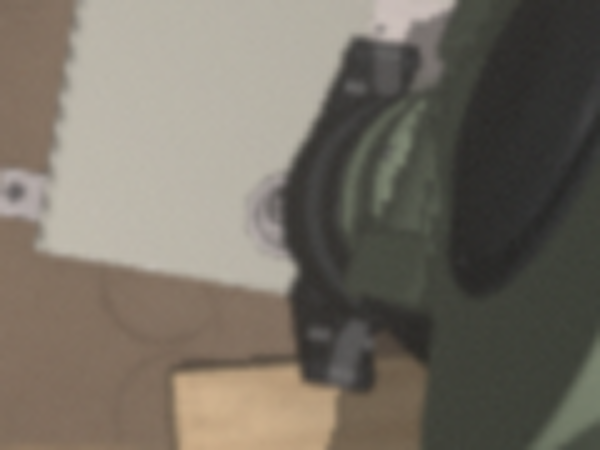

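Run:
```python
from h import *
L=(.4532,-.1171)
r=bot.move_linear([*L,.1085],speed=.03,until_force=6); print(r); st(); print(np.round(bot.read_moment(),3))
```

```text
True
t 8.29 pos [ 0.4536 -0.1172  0.1097] F [-0.02  0.82  5.28] w 0.13
[ 0.063  0.122 -0.018]
```

Run:
```python
from h import *
L=(.4536,-.1172)
bot.move_linear([*L,.1105],speed=.05); st(); print(np.round(bot.read_moment(),3))
for d in (.25,.45,.7):
    bot.move_linear([*L,.1105],speed=.05,rotation=qd(np.pi-.168-d)); st(); print(d,np.round(bot.read_moment(),3), np.round(bot.read_joint_positions()[5],3))
```

```text
t 8.54 pos [ 0.4534 -0.1171  0.1103] F [1.27 0.14 1.43] w 0.126
[-0.124 -0.025  0.02 ]
t 8.94 pos [ 0.454  -0.1173  0.1104] F [ 1.4   0.36 -2.66] w 0.126
0.25 [-0.081 -0.511  0.069] -1.566
t 9.29 pos [ 0.4541 -0.1173  0.1105] F [ 2.91 -0.62 -3.55] w 0.132
0.45 [-0.133 -0.861  0.065] -1.367
t 9.69 pos [ 0.4543 -0.1175  0.1106] F [ 4.86 -1.4  -4.77] w 0.129
0.7 [-0.416 -1.18   0.102] -1.117
```

Run:
```python
from h import *
x,y=.4541,-.1174
for d in (.95,1.2,1.4,1.55,1.65,1.7,1.75,1.8,1.85):
    bot.move_linear([x,y,.1105],speed=.05,rotation=qd(np.pi-.168-d))
    F=bot.read_ft_force(); M=bot.read_moment(); print(d,round(bot.read_clock(),2),np.round(bot.read_position(),4),np.round(F,1),np.round(M,3))
    x+=np.clip(F[0]*1e-4,-.0004,.0004); y+=np.clip(F[1]*1e-4,-.0004,.0004)
    if M[2]>.35: break
print(x,y)
im=grab("scene","turn1"); cv2.imwrite("pics/turn1c.png",cv2.resize(im[150:260,280:420],None,fx=5,fy=5,interpolation=cv2.INTER_CUBIC))
```

```text
0.95 10.09 [ 0.4545 -0.1177  0.1107] [ 2.8 -1.8 -2.6] [-0.496 -1.017  0.044]
1.2 10.49 [ 0.4547 -0.118   0.111 ] [ 2.9 -3.3  1.5] [-0.59  -0.695  0.055]
1.4 10.84 [ 0.4547 -0.1182  0.1108] [ 0.8 -2.   4.8] [-0.67  -0.379  0.014]
1.55 11.14 [ 0.4548 -0.1184  0.1107] [ 1.  -2.9  4.9] [-0.71  -0.342  0.058]
1.65 11.39 [ 0.4548 -0.1185  0.1106] [ 1.5 -2.4  5.6] [-0.731 -0.366  0.015]
1.7 11.64 [ 0.4547 -0.1186  0.1105] [ 1.1 -3.3  4.8] [-0.638 -0.289  0.059]
1.75 11.89 [ 0.4548 -0.1187  0.1104] [ 1.  -2.2  5.6] [-0.577 -0.229 -0.013]
1.8 12.14 [ 0.4547 -0.1188  0.1104] [ 0.6 -2.1  5.1] [-0.523 -0.177  0.095]
1.85 12.39 [ 0.4547 -0.1189  0.1103] [ 1.  -2.1  4.9] [-0.422 -0.167  0.097]
0.4553536651084567 -0.119608125859842
```

View pics/turn1c.png

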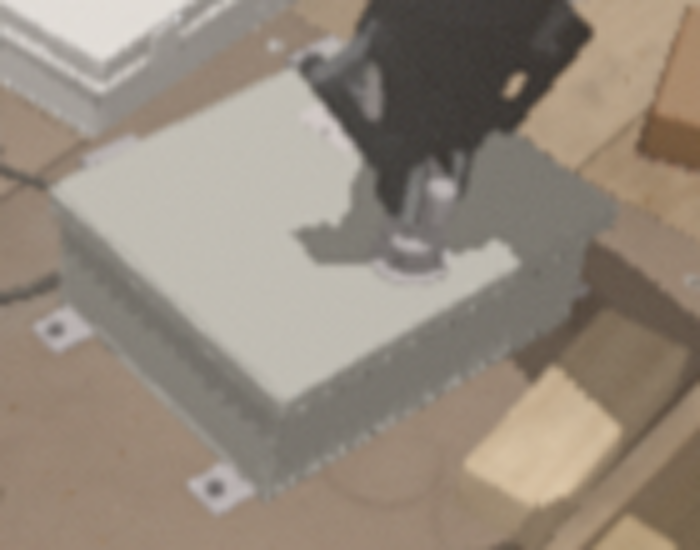

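```bash
python3 - <<'E'
from h import *
x,y=.455,-.1192
for d in (1.92,2.0,2.08,2.16,2.24):
    bot.move_linear([x,y,.1105],speed=.05,rotation=qd(np.pi-.168-d)); 
    F=bot.read_ft_force(); M=np.mean([bot.read_moment() for _ in range(4)],0); print(d,round(bot.read_clock(),2),np.round(bot.read_position(),4),np.round(F,1),np.round(M,3))
    if M[2]>.35: break
E
python3 - <<'E'
import cv2,numpy as np
a=cv2.imread("pics/scene0.png")[150:260,280:420];b=cv2.imread("pics/turn1.png")[150:260,280:420]
cv2.imwrite("pics/cmp.png",cv2.resize(np.hstack([a,b])[40:,:],None,fx=2.85,fy=2.85,interpolation=cv2.INTER_CUBIC))
E
```

```text
1.92 12.69 [ 0.4547 -0.1189  0.1104] [ 1.2 -0.9  4.3] [-0.522 -0.217  0.126]
2.0 12.94 [ 0.4546 -0.119   0.1104] [ 0.5 -2.1  3.9] [-0.512 -0.123  0.199]
2.08 13.19 [ 0.4546 -0.1191  0.1104] [-1.  -1.6  3.8] [-0.552  0.008  0.155]
2.16 13.44 [ 0.4545 -0.1191  0.1104] [-1.1 -2.6  3.8] [-0.638  0.233  0.159]
2.24 13.69 [ 0.4545 -0.1192  0.1104] [-1.1 -3.7  4.4] [-0.678  0.383  0.121]
```

View pics/cmp.png

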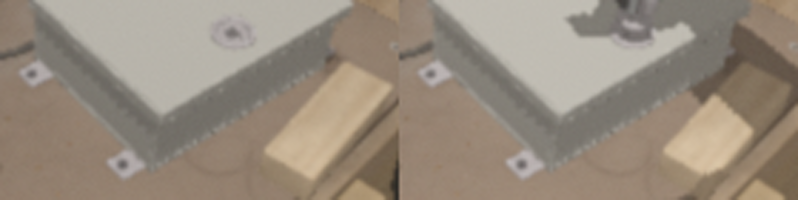

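Run:
```python
from h import *
x,y=.4547,-.1188
for d in (2.1,1.95,1.8,1.7,1.6):
    bot.move_linear([x,y,.1105],speed=.05,rotation=qd(np.pi-.168-d)); 
    F=bot.read_ft_force(); M=np.mean([bot.read_moment() for _ in range(4)],0); print(d,round(bot.read_clock(),2),np.round(bot.read_position(),4),np.round(F,1),np.round(M,3),round(bot.read_gripper_width(),3))
    if M[2]<-.05: break
```

```text
2.1 13.98 [ 0.4546 -0.119   0.1104] [-1.6 -3.4  3.1] [-0.999  0.228  0.119] 0.129
1.95 14.28 [ 0.4547 -0.1189  0.1104] [-0.2 -3.9  2. ] [-0.925  0.083  0.259] 0.128
1.8 14.58 [ 0.4548 -0.1187  0.1105] [ 0.2 -3.6  2.3] [-0.795  0.037  0.135] 0.129
1.7 14.83 [ 0.4548 -0.1186  0.1105] [ 0.2 -1.   2.1] [-0.586 -0.038  0.007] 0.129
1.6 15.08 [ 0.4547 -0.1183  0.1105] [-0.2 -1.4  2.5] [-0.165 -0.106  0.041] 0.131
```

Run:
```python
from h import *
x,y=.4547,-.1183
bot.move_linear([x,y,.117],speed=.04); st(); print(np.round(bot.read_moment(),3))
bot.move_linear([x,y,.135],speed=.06); st()
bot.move_linear([.40,.0,.17],speed=.25); bot.wait(.1)
im=grab("scene","after1"); im2=grab("top","after1t")
a=cv2.imread("pics/scene0.png")[150:260,280:420]
cv2.imwrite("pics/cmp2.png",cv2.resize(np.hstack([a,im[150:260,280:420]]),None,fx=2.85,fy=2.85,interpolation=cv2.INTER_CUBIC))
l=cv2.resize(im2[228:262,325:365],None,fx=10,fy=10,interpolation=cv2.INTER_CUBIC)
r=cv2.resize(im[186:218,342:382],None,fx=10,fy=10,interpolation=cv2.INTER_CUBIC)
h=np.zeros((340,800,3),np.uint8); h[:,:400]=l; h[:320,400:]=r; cv2.imwrite("pics/lock1.png",h)
```

```text
t 15.4 pos [ 0.4547 -0.1182  0.1171] F [ 0.35 -0.95 -1.16] w 0.129
[-0.322 -0.192  0.025]
t 15.85 pos [ 0.4544 -0.118   0.1352] F [ 0.27  0.12 -0.77] w 0.124
```

View pics/cmp2.png

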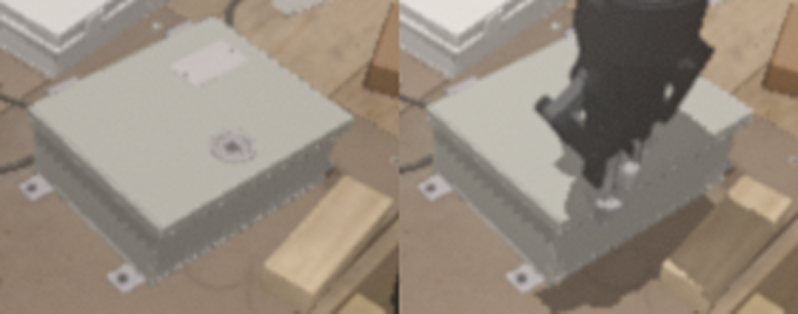

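View pics/lock1.png

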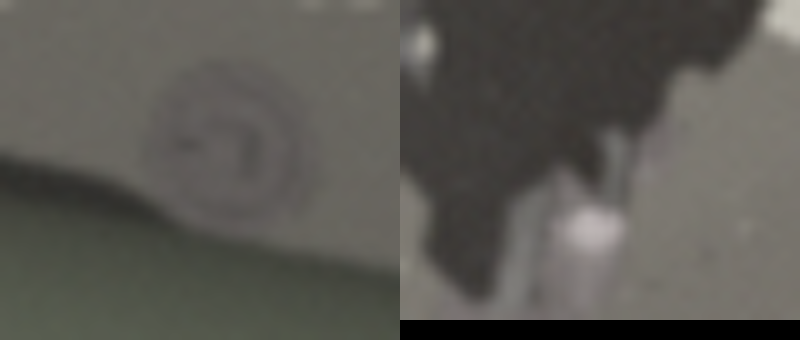

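View pics/after1t.png

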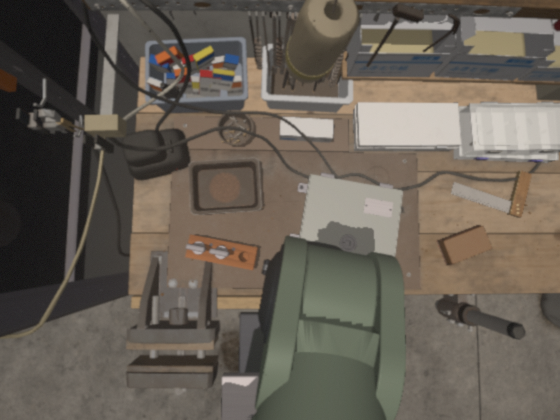

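Run:
```python
from h import *
ims={c:cv2.imread(f"pics/{c}0.png") for c in ("scene","top")}
print(onz("top",(223,188),.028))
p,s=Fit(ims,rect(.063,.083,.028)).run([*onz("top",(223,188),.028)[:2],0.02],.015,.1); print(p,s)
cv2.imwrite("pics/tray.png",np.hstack([draw(ims["top"],"top",None,[(p,rect(.063,.083,.028)+rect(.046,.066,.002),(0,255,0))],crop=(175,150,275,225),f=3.9),draw(ims["scene"],"scene",None,[(p,rect(.063,.083,.028)+rect(.046,.066,.002),(0,255,0))],crop=(182,215,282,290),f=3.9)]))
```

```text
[0.5811105  0.15933857 0.028     ]
[0.58111064 0.16075461 0.0727482 ] 23.26808256138913
```

View pics/tray.png

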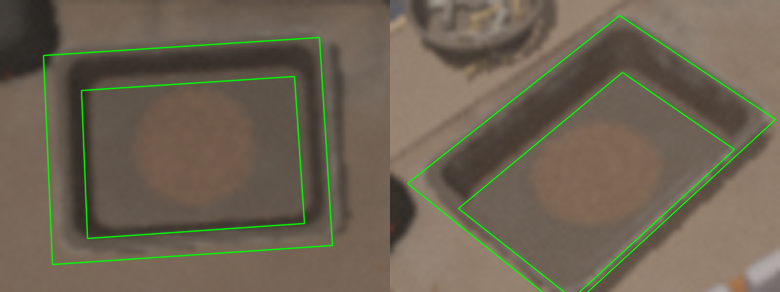

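Run:
```python
from h import *
bot.move_pose([.575,.154,.15],qd(np.pi/2+.04)); bot.wait(.1); st()
im=grab("scene","after2"); im2=grab("top","after2t")
a=cv2.imread("pics/scene0.png")[150:260,280:420]
cv2.imwrite("pics/cmp3.png",cv2.resize(np.hstack([a,im[150:260,280:420]]),None,fx=2.85,fy=2.85,interpolation=cv2.INTER_CUBIC))
l=cv2.resize(im2[228:262,325:365],None,fx=10,fy=10,interpolation=cv2.INTER_CUBIC)
r=cv2.resize(im[186:218,342:382],None,fx=10,fy=10,interpolation=cv2.INTER_CUBIC)
h=np.zeros((340,800,3),np.uint8); h[:,:400]=l; h[:320,400:]=r; cv2.imwrite("pics/lock2.png",h)
```

```text
t 17.77 pos [0.5743 0.1526 0.1503] F [ 0.05  0.07 -0.98] w 0.127
```

View pics/cmp3.png

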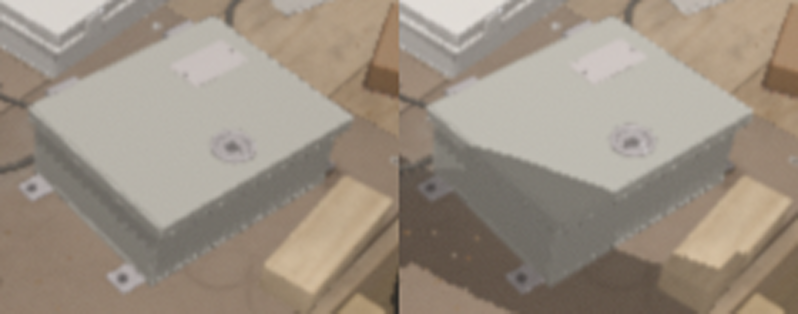

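View pics/lock2.png

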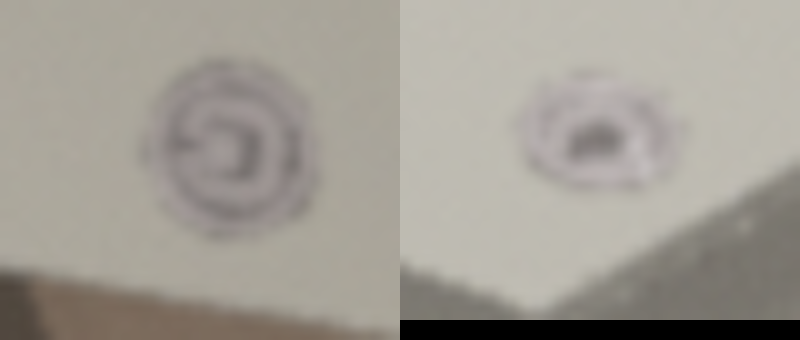

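View pics/after2t.png

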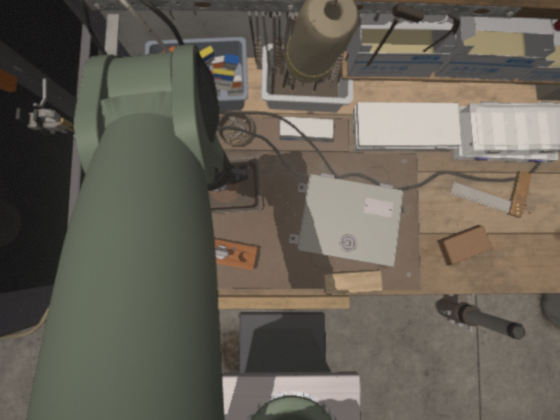

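Run:
```python
from h import *
for f in ("top0","after2t"):
    im=cv2.imread(f"pics/{f}.png",0)[228:262,325:365]; g=cv2.resize(im,None,fx=20,fy=20,interpolation=cv2.INTER_CUBIC).astype(np.float32)
    # ring centre: maximise radial symmetric darkness over ring of radius r
    best=None
    th=np.linspace(0,2*np.pi,180,endpoint=False)
    for cx in np.arange(21,25,.1):
        for cy in np.arange(13,17,.1):
            v=0
            for r in np.arange(7,9.5,.25):
                a=g[((cy+.5+r*np.sin(th))*20).astype(int),((cx+.5+r*np.cos(th))*20).astype(int)]; v+=np.std(a)
            if best is None or v<best[0]: best=(v,cx,cy)
    _,cx,cy=best
    prof=[]
    for t in th:
        rr=np.arange(3.6,5.2,.2); prof.append(np.mean(g[((cy+.5+rr*np.sin(t))*20).astype(int),((cx+.5+rr*np.cos(t))*20).astype(int)]))
    prof=cv2.GaussianBlur(np.array(prof,np.float32)[None],(0,0),2,borderType=cv2.BORDER_REPLICATE)[0]
    i=np.argsort(prof)[:8]; m=np.median(prof); print(f,best,np.round(np.degrees(th[i])),prof[i[0]],m)
    k=i[0]; idx=(np.arange(k-14,k+15))%180; w=np.clip(m-2-prof[idx],0,None); print("mark deg",2*(k-14+np.sum(w*np.arange(29))/w.sum()))
c=np.array([.4545,-.118,.08]); 
for d in ((-.986,.167,0),(.167,.986,0)):
    u=proj("top",np.array([c,c+.01*np.array(d)])); e=u[1]-u[0]; print("expected",np.degrees(np.arctan2(e[1],e[0]))%360)
```

```text
top0 (np.float32(37.537964), np.float64(22.200000000000017), np.float64(14.699999999999994)) [102. 100.  98. 104.  96. 106.  94. 108.] 126.26167 145.85089
mark deg 99.38985848361928
after2t (np.float32(49.605743), np.float64(22.900000000000027), np.float64(14.599999999999994)) [188. 186. 190. 184. 192. 194. 182. 196.] 126.73462 145.78714
mark deg 188.07053426008187
expected 98.5966266991552
expected 189.74797046770928
```

```bash
cat >> h.py <<'E'
def qt(sx,th,sgn):
    # jaw along sx*x, approach tilted: head toward sgn*y
    x=np.array([sx,0,0.]); y=np.array([0,-sgn*np.sin(th),-np.cos(th)]); R=np.c_[x,y,np.cross(x,y)]
    q=Ro.from_matrix(R).as_quat(); return [q[3],q[0],q[1],q[2]]
E
python3 - <<'E'
from h import *
print(np.round(bot.read_joint_positions(),2))
for sgn in (-1,1):
  for sx in (-1,1):
    for th in (.5,.8):
      tip=np.array([.580,.154-sgn*.033,.006]); tcp=tip+.041*np.array([0,sgn*np.sin(th),np.cos(th)])
      for dz in (0,.08):
        j=bot.solve_ik(tcp+[0,0,dz],qt(sx,th,sgn)); print(sgn,sx,th,dz,None if j is None else np.round(j,2))
E
```

```text
[ 0.14  0.47 -0.19  0.91 -0.    0.1 ]
-1 -1 0.5 0 [-0.09  0.63 -0.35  0.64  0.5  -1.67]
-1 -1 0.5 0.08 [-0.09  0.52 -0.29  0.81  0.5  -1.67]
-1 -1 0.8 0 [-0.23  0.76 -0.31  0.73  0.77 -1.89]
-1 -1 0.8 0.08 [-0.23  0.64 -0.27  0.88  0.77 -1.89]
-1 1 0.5 0 [-0.09  0.63 -0.35  0.64  0.5   1.47]
-1 1 0.5 0.08 [-0.09  0.52 -0.29  0.81  0.5   1.47]
-1 1 0.8 0 [-0.23  0.76 -0.31  0.73  0.77  1.25]
-1 1 0.8 0.08 [-0.23  0.64 -0.27  0.88  0.77  1.25]
1 -1 0.5 0 [ 0.34  0.75 -0.11  0.9  -0.47 -1.18]
1 -1 0.5 0.08 [ 0.34  0.66 -0.04  1.05 -0.47 -1.18]
1 -1 0.8 0 [ 0.46  0.94  0.1   1.15 -0.7  -0.95]
1 -1 0.8 0.08 [ 0.46  0.85  0.13  1.28 -0.7  -0.95]
1 1 0.5 0 [ 0.34  0.75 -0.11  0.9  -0.47  1.96]
1 1 0.5 0.08 [ 0.34  0.66 -0.04  1.05 -0.47  1.96]
1 1 0.8 0 [ 0.46  0.94  0.1   1.15 -0.7   2.19]
1 1 0.8 0.08 [ 0.46  0.85  0.13  1.28 -0.7   2.19]
```

Run:
```python
from h import *
th=.6; tip=np.array([.580,.187,.006]); ax=np.array([0,-np.sin(th),np.cos(th)]); tcp=tip+.041*ax; q=qt(1,th,-1)
bot.move_pose(tcp+[0,0,.08],q)
print(bot.move_linear(tcp,speed=.08,until_force=5)); st()
bot.set_gripper(.5); bot.wait(.2)
p=bot.read_position()
bot.move_linear(p+.09*ax,speed=.12)
bot.move_pose([.40,-.1,.28],qd(np.pi-.3)); st()
im=grab("scene","fin1"); im2=grab("top","fin1t")
cv2.imwrite("pics/fin1c.png",np.hstack([cv2.resize(im[200:340,180:340],None,fx=2.45,fy=2.45,interpolation=cv2.INTER_CUBIC),cv2.resize(im2[140:280,170:330],None,fx=2.45,fy=2.45,interpolation=cv2.INTER_CUBIC)]))
```

```text
False
t 20.21 pos [0.5805 0.1638 0.0404] F [ 0.49 -0.54 -1.45] w 0.128
t 24.25 pos [ 0.4    -0.0999  0.2798] F [-0.44 -0.66 -1.02] w 0.501
```

View pics/fin1c.png

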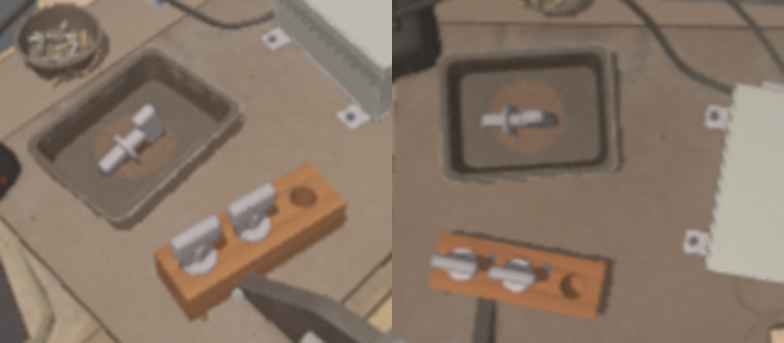

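Run:
```python
from h import *
bot.goto_joints([-1.281,.326,-.193,1.052,0,1.437]); bot.wait(.3); st()
im=grab("scene","fin2"); im2=grab("top","fin2t")
a=cv2.imread("pics/scene0.png")
out=np.hstack([cv2.resize(i[150:260,285:405],None,fx=3.3,fy=3.3,interpolation=cv2.INTER_CUBIC) for i in (a,im)])
l=cv2.resize(im2[228:262,305:385],None,fx=9.9,fy=9.9,interpolation=cv2.INTER_CUBIC)[:, :792]
d=cv2.absdiff(a,im)[150:260,285:405]
cv2.imwrite("pics/fin2c.png",out); cv2.imwrite("pics/fin2l.png",l)
pt=proj("scene",[[.4225,-.214,.08],[.40,-.01,.08]]);print(pt)
F={}
for n,i in (("0",a),("2",im)):
    for ang in (0,.05):
        # lid rim as tilted plane about hinge x=+.082,z=.076
        c,s=np.cos(ang),np.sin(ang)
        def T(p): x,y,z=p; X,Z=x-.082,z-.076; return (.082+X*c+Z*s, y, .076-X*s+Z*c)
        segs=[(T(u),T(v)) for u,v in rect(.084,.104,.08)]
        print(n,ang,Fit({"scene":i},segs).score([.5047,-.1272,-.168]))
```

```text
t 27.29 pos [ 0.2264 -0.501   0.2313] F [0.82 0.24 0.06] w 0.5
[[395.4890885  187.2410609 ]
 [350.20209667 239.61585872]]
0 0 22.229680053129254
0 0.05 13.376191043482303
2 0 19.604811966085766
2 0.05 21.03047020215941
```

View pics/fin2c.png

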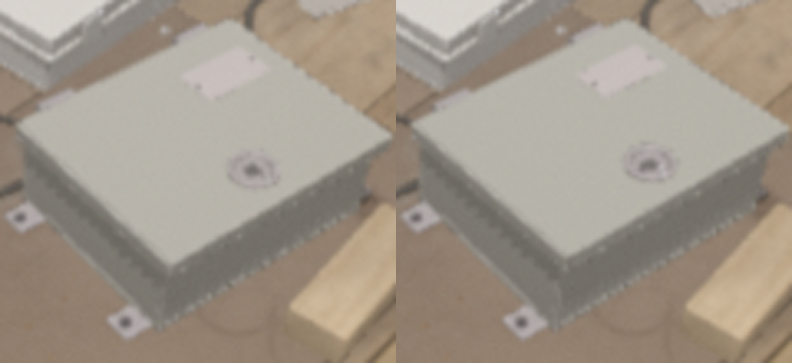

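View pics/fin2l.png

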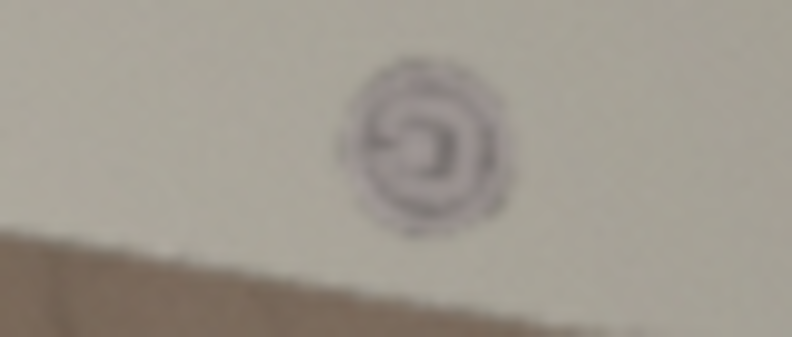

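Run:
```python
from h import *
th=np.linspace(0,2*np.pi,180,endpoint=False)
def mark(im,c0):
    g=cv2.resize(im[228:262,325:365],None,fx=20,fy=20,interpolation=cv2.INTER_CUBIC).astype(np.float32); R=[]
    for cx in c0[0]+np.array([-.3,0,.3]):
        for cy in c0[1]+np.array([-.3,0,.3]):
            rr=np.arange(3.6,5.4,.2); p=np.array([np.mean(g[((cy+.5+rr*np.sin(t))*20).astype(int),((cx+.5+rr*np.cos(t))*20).astype(int)]) for t in th],np.float32)
            p=cv2.GaussianBlur(p[None],(0,0),2)[0]; m=np.median(p); k=int(np.argmin(p[30:120]))+30; i=np.arange(k-12,k+13); w=np.clip(m-3-p[i],0,None); R.append(2*np.sum(w*i)/w.sum())
    return np.mean(R),np.std(R)
print(mark(cv2.imread("pics/top0.png",0),(22.3,14.7)))
for _ in range(3):
    im=cv2.cvtColor(bot.camera("top"),cv2.COLOR_RGB2GRAY); print(mark(im,(22.8,14.5)))
print([ (np.round(d["bbox"]).tolist(),round(d["confidence"],2)) for d in bot.search_frame("top","key_p")])
```

```text
(np.float64(101.26415834590354), np.float64(3.481343916091068))
(np.float64(186.74471800708875), np.float64(2.9859523834275947))
(np.float64(187.17099598187394), np.float64(2.9978924282490884))
(np.float64(186.8232461953001), np.float64(2.9588747927163395))
[([205.0, 184.0, 34.0, 12.0], 0.69), ([212.0, 246.0, 16.0, 14.0], 0.58), ([189.0, 241.0, 15.0, 14.0], 0.48)]
```

```bash
python3 -c "
from cell import bot
print(bot.read_clock()); print(bot.close_job())"
```

```text
27.5917
the job is handed in; nothing more can be done
None
```

The box is unlocked with its lid ajar. The key that fits is lying in the steel tray and the other two are still upright in the stand. I handed the job in at 27.6 s of the 72 s allowed.

- **Key:** I tried the key in the -y hole of the stand (the end nearest the box) first. It went about 11 mm into the lock at the first attempt and turned it clockwise, so the other two keys were never touched. I eased the turn before pulling it out.
- **Lid:** In the last scene-camera picture the front corner of the lid stands about 2.4 px higher than at the start, roughly 7 mm.
- **Tray and stand:** The key lies flat inside the tray, and the other two keys are in their holes. The arm is back at its start position, touching nothing.
- **Latch angle (checks disagree slightly):** The mark on the lock's face reads a turn of about 86–89°, give or take 4°, not exactly 90°. When I turned the key back, the load let go between 1.7 and 1.8 rad, which fits the full 1.57 rad plus the 0.2 rad of play. The turning moment never rose sharply enough to show the stop by itself.

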